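Seat a lantern cap on the piercing jig and lock it

TASK

Put the domed brass lantern cap on the piercing jig: lower it over the jig's central shaft and its small index pin together, feeling for the pin with light pressure and never forcing it, and keep hold of it until it sits flush on its seat. Then let go and slide the jig's keeper fully in over the cap's flange to lock it. Leave the other things on the bench where they are.

Things in the scene. Friction and masses are not known exactly. Their poses are not given: they have to be found in the camera images.
- cap: Loose domed brass lantern cap, 0.25 to 0.5 kg, upright on the bench. Origin: centre of its underside; z up. Square flange 92 x 92 mm (sides along its x and y), 6 mm thick; on it a dome 54 mm across, top 26 mm above the underside; above that a square chimney to grip. Open through the middle: flange bore 17 mm wide at the origin. One pin hole, see point pin_hole.
- chimney (a point): Centre of the cap's upright square brass chimney, 49 mm above the cap's underside: the place to grip. 30 x 30 mm outside, sides along the cap's x and y, from 24 to 64 mm above the underside.
- pin_hole (a point): Mouth of the only pin hole in the cap's flange, round, 10 mm wide, right through, 34 mm along the cap's +x from its centre, on the flange's top face.
- jig: Fixed piercing jig. Origin: on the shaft axis at bench height; z up. Wooden base 130 mm (x) by 205 mm (y, from -65 to +140 mm), 24 mm high. A cap is flush when its underside is on the seat (cap origin 30 mm above jig origin); with the pin not in its hole it stays about 12 mm higher. More than 35 N between cap and jig counts as forcing.
- seat (a point): Centre of the jig's round steel seat, 100 mm across, on the shaft axis, 30 mm above the jig's origin. From it rises the central shaft, 14 mm thick, straight for 34 mm, then a cone to its tip 43 mm above the seat (5 mm wide). An index pin also stands on the seat, see point pin_middle.
- pin_middle (a point): Not the pin itself but the middle of its possible places on the seat: 34 mm along jig +x from the shaft axis. The real pin is 34 mm from the axis too, within 0.45 rad (26 degrees) either side of this bearing, set by eye and not measured, and stays put in a run. 7.5 mm thick, flat top 12 mm above the seat, its edge broken by 1 mm.
- keeper (a joint): Slide of the jig's keeper, m: 0 drawn back, 0.032 fully in (end stop); starts at 0 to 0.004. Moves along jig -y, friction about 2 N, stays where left. A brass plate 56 mm (jig x) by 62 mm (jig y), 7 mm thick, underside 8.5 mm above the seat (2.5 mm above a flush flange), nose 69 mm from the shaft axis at 0, 37 mm at 0.032. A cap not flush blocks it.
- keeper_knob (a point): Centre of the keeper's dark wooden knob, an upright block 18 x 18 mm (sides along jig x, y), 26 mm tall. This point is 68.5 mm above the bench, 100 mm along jig +y from the shaft axis when the joint is at 0, and moves with the keeper. Two fixed steel guides flank the plate: inner faces 30 mm, outer faces 42 mm either side of its middle line, tops 46 mm above the bench.
- cup: Small brass bowl, 72 mm wide, 40 mm tall, standing on the bench; origin under its centre. Leave alone.
- mallet: Pale wooden mallet lying on the bench, head 110 mm long (x) and 64 mm thick, handle along its -y to 230 mm; origin under the head. Leave alone.
- punch: Steel chasing punch with a dark grip lying along its x, 155 mm long, 18 mm thick; origin under its middle. Leave alone.
- pane_a: Amber glass pane lying flat, 90 x 130 x 5 mm; origin under its centre. Leave alone.
- pane_b: Second amber pane like the first. Leave alone.
- jar: Green glass jar with a brass lid, 64 mm wide, 90 mm tall; origin under its centre. Leave alone.
Not all that is in view belongs to the job. Leave any red or turquoise look-alike of the jig alone.

How it is judged:
On the way, in this order (a step that is already met when the one before it is completed fails the run):
1. the cap is flush on its seat, over shaft and pin, while still held (z of cap in the frame of jig between 0.027 and 0.033 m and horizontal distance between cap and seat below 0.004 m and angle between cap's own z axis and vertical below 0.05 rad and contact force between the fingers and cap above 0.5 N), for 0.1 s.
2. the keeper is fully in over the flange of the flush, released cap (z of cap in the frame of jig between 0.027 and 0.033 m and horizontal distance between cap and seat below 0.004 m and angle between cap's own z axis and vertical below 0.05 rad and value of joint keeper above 0.028 m and not (contact force between the fingers and cap above 0.5 N)), for 0.2 s.
At the end, for the whole second after the job is handed in: The cap is upright (within 3 degrees) on the jig's seat, its underside within 3 mm of the seat and its centre within 4 mm of the shaft axis, with the pin in its hole; the keeper is at 0.028 or more; the cap is at rest and nothing is touched (z of cap in the frame of jig between 0.027 and 0.033 m and horizontal distance between cap and seat below 0.004 m and angle between cap's own z axis and vertical below 0.05 rad and value of joint keeper above 0.028 m and linear speed of cap below 0.02 m/s).
It fails at once if the cap is forced against the jig (more than 35 N) (contact force between cap and jig above 35 N).
It fails at once if another loose thing on the bench is moved more than 20 mm (distance of any of cup, mallet, punch, pane_a, pane_b, jar from where it was at the start of the episode above 0.02 m).
It also fails if it takes over 69 s, if anything falls off the work surface, if the arm or the gripper's body presses on something with over 40 N, if the wrist force passes 120 N, or if a joint passes its speed limit or range.

ROBOT

A 7-joint arm with a two-finger parallel gripper is mounted at the origin on the work surface. World frame = base frame: x ahead of the robot, y to its left, z up, the work surface at z = 0. Lengths are in m, angles in rad, forces in N, time in s.
With the tool pointing down it reaches from about 0.425 to 0.875 m from the base axis. Payload 4.7 kg.
Tool frame: the origin (TCP) lies on the centre line of the jaws, within the pads' length; the fingertips stand 14 mm ahead of it and the grasp point (between the pads) lies 5 mm behind it; z points along the fingers, y is the line along which they close (so a half turn about z gives the same grasp; the last joint's range is limited). The gripper opens to 87 mm and grips with 3 to 60 N. Pads are 19 mm wide; open, the fingers measure 117 mm over their backs; the gripper's body (75 mm by 190 mm) begins 51 mm behind the grasp point.
Start: joints at [1.353, 0.321, -0.07, 1.45, 0.023, 1.371, -0.057], TCP at [0.149, -0.633, 0.208] pointing down, gripper open.
Joint ranges: [-2.86, 2.86], [-0.3, 2.09], [-1.38, 1.24], [0.06, 2.45], [-1.56, 4.7], [0.09, 2.05], [-2.69, 2.69]. Speed limits (rad/s): [2.57, 2.57, 3.14, 3.14, 3.14, 3.14, 3.14].

INTERFACE

Orientations are given as a rotation vector (axis times angle).
In Python, from bench import * gives the robot as it stands.
- The arm moves only by the shell command python3 -m jog 'ROWS' [FORCE]. ROWS is JSON, a list of rows, each an object of numbers: "claw": the finger opening in mm, from 0 to 87; "dx", "dy", "dz": the shift along the tool's x, y, z in mm; "spin": the turn about the tool's z in degrees. In form: [{"claw": .., "dx": .., "dy": .., "dz": .., "spin": ..}, ...]. A call has 1 to 20 rows; each row is the pose to reach, as a shift and turn from the pose commanded when the call began, along the tool's axes at that moment; what a row does not reach only later rows make up. A row lasts 1/12 s, in which the tool goes at most 41.7 mm and 7.16 degrees, less where a joint would pass 70% of its speed; a pose out of reach is approached as far as the arm can. A call with a gripper value outside its range is refused whole. The fingers move at their own pace and stop on an object; FORCE is the grip in N (left out, the last holds). Time passes only in rows, so rows that repeat a pose let the fingers close. It gives the time, the measured TCP pose, the force, the opening and the grip force at its end, in the units of the state.
- get_state(): the state, without advancing time (a new reading comes with each control period).
- get_image(name): name is "scene" or "top" or "wrist"; returns a dict with "frame" (420x560x3 uint8, red, green, blue), "depth" (420x560 float32, m along the optical axis (not along the pixel's ray), 0 where there is no reading), "K" (3x3 intrinsics, pixels), "T" (4x4, takes a point from camera to world coordinates); the wrist camera has in their place "mount" (4x4, takes a point from camera to tool coordinates, whose origin is the TCP and whose axes are the flange's). Camera axes: x right, y down, z forward; pixel columns grow to the right and rows downward; lengths in m; the calibration is good to about 2 mm. A picture is of the moment at which its call begins: read the wrist's pose just before it.
- close_job(): hands the job in; it is judged then, once.
The state is a dict: "time": time; "joint_positions": joint angles; "qd": joint speeds; "joint_torque": joint torques, N m; "position": TCP position; "tool_rot": TCP orientation; "ft_force": force on the tool from outside, world axes, zero at the start; "torque": the same for the moment, N m; "grip_width": opening from 0.0 (shut) to 1.0 (fully open); "grip_force": force on a finger pad.
Only numpy, scipy, OpenCV 4.12 (cv2) and the standard library are available. Lean on these libraries where they do the work, as an engineer would, in place of code of your own. Each camera call takes 0.05 s, during which the arm holds its last target. There are 200 camera calls.

## Working session

There is one attempt and no reset: what is moved stays moved. The work goes in short steps, Python scripts to look and compute and a shell command to move; the robot and the scene stay as the last step left them, time stands still between calls to the robot, and variables do not carry over. Pictures are saved under pics/ and viewed, at most 10 in all, crops included, and the job is handed in when it is done.

```bash
mkdir -p pics; ls
python3 - <<'E'
from bench import *
import cv2,numpy as np
s=get_state();print({k:np.round(v,3) for k,v in s.items()})
for n in ["top","scene"]:
    d=get_image(n);np.savez(f"{n}0.npz",**{k:v for k,v in d.items()})
    cv2.imwrite(f"pics/{n}0.png",d["frame"][:,:,::-1]);print(n,np.round(d["K"],1).tolist(),np.round(d["T"],3).tolist())
E
```

```text
pics
{'time': np.float64(0.0), 'joint_positions': array([ 1.353,  0.322, -0.07 ,  1.452,  0.023,  1.371, -0.057]), 'qd': array([ 0.   , -0.002,  0.   , -0.001, -0.002, -0.001,  0.   ]), 'joint_torque': array([-0.0000e+00, -4.9129e+01, -4.0500e-01, -3.1252e+01, -6.4000e-02,
        4.4000e-02,  0.0000e+00]), 'position': array([ 0.149, -0.632,  0.207]), 'tool_rot': array([-3.119e+00, -3.630e-01,  1.000e-03]), 'ft_force': array([ 0.681,  0.428, -0.151]), 'torque': array([-0.021,  0.022,  0.01 ]), 'grip_force': np.float64(0.0), 'grip_width': np.float64(1.001)}
top [[435.5, 0.0, 283.5], [0.0, 435.5, 212.1], [0.0, 0.0, 1.0]] [[0.021, -0.991, 0.133, 0.297], [-1.0, -0.021, 0.002, 0.029], [0.001, -0.133, -0.991, 1.286], [0.0, 0.0, 0.0, 1.0]]
scene [[406.2, 0.0, 279.5], [0.0, 406.2, 215.0], [0.0, 0.0, 1.0]] [[-0.483, 0.534, -0.694, 1.162], [0.876, 0.285, -0.39, 0.441], [-0.011, -0.796, -0.605, 0.653], [0.0, 0.0, 0.0, 1.0]]
```

View pics/top0.png

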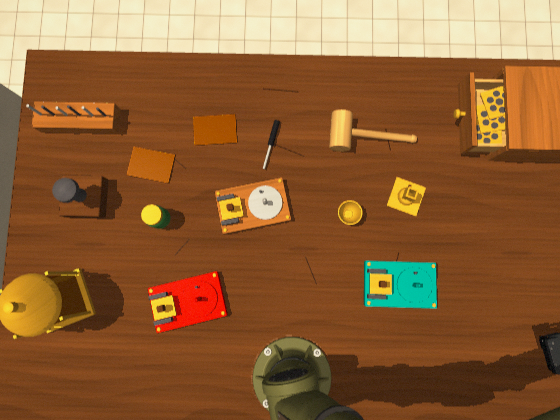

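View pics/scene0.png

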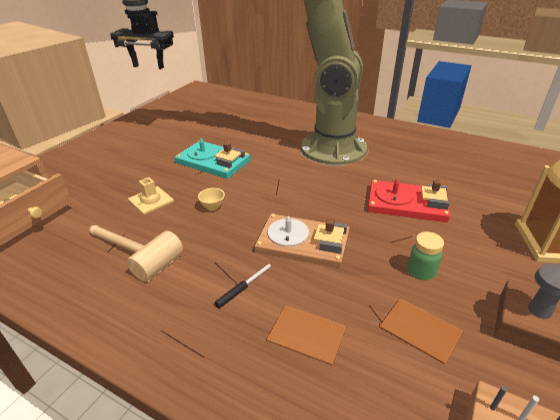

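Top view: candidates for the jig are the wooden one with a steel seat (253,205), the red one (187,300) and the turquoise one (400,285). The wooden one fits, since the other two are the look-alikes. The brass cap, with its square flange and chimney, is at (406,196); the round bowl at (350,212) is the cup. In the scene view the jig is at (303,238) and the cap at (150,195). I'll confirm with an enlarged crop.

```bash
cat > h.py <<'E'
import numpy as np,cv2
def ray(d,uv,T=None):
    T=d["T"] if T is None else T
    r=T[:3,:3]@np.linalg.inv(d["K"])@np.array([uv[0],uv[1],1.]); return T[:3,3],r
def plane(d,uv,z,T=None):
    o,r=ray(d,uv,T); return o+r*(z-o[2])/r[2]
def cloud(d,T=None):
    T=d["T"] if T is None else T
    v,u=np.indices(d["depth"].shape); P=np.stack([u,v,np.ones_like(u)],-1)@np.linalg.inv(d["K"]).T*d["depth"][...,None]
    return P@T[:3,:3].T+T[:3,3]
def tri(a,ua,b,ub,Ta=None,Tb=None):
    o1,r1=ray(a,ua,Ta);o2,r2=ray(b,ub,Tb)
    s=np.linalg.lstsq(np.stack([r1,-r2],1),o2-o1,rcond=None)[0]
    p,q=o1+s[0]*r1,o2+s[1]*r2
    return (p+q)/2,np.linalg.norm(p-q)
E
python3 - <<'E'
from h import *
t=dict(np.load("top0.npz"));s=dict(np.load("scene0.npz"))
def crop(d,x,y,w,h,W=400,H=300): return cv2.resize(d["frame"][y:y+h,x:x+w,::-1],(W,H),interpolation=cv2.INTER_CUBIC)
im=np.vstack([np.hstack([crop(t,208,168,92,69),crop(t,368,166,80,60)]),np.hstack([crop(s,250,205,108,81),crop(s,116,168,72,54)])])
cv2.imwrite("pics/crop1.png",im)
for n,d in (("t",t),("s",s)):
    C=cloud(d); hsv=cv2.cvtColor(d["frame"],cv2.COLOR_RGB2HSV)
    for nm,(x,y,w,h) in {"tjig":(208,168,92,69),"tcap":(368,166,80,60),"sjig":(250,205,108,81),"scap":(116,168,72,54)}.items():
        if nm[0]!=n: continue
        c=C[y:y+h,x:x+w].reshape(-1,3); hh=hsv[y:y+h,x:x+w].reshape(-1,3)
        z=c[:,2]; print(nm,"z hist",np.histogram(z,bins=np.arange(-.01,.1,.005))[0])
        if "cap" in nm:
            m=(hh[:,1]>110)&(hh[:,2]>120)&(z>.002)&(z<.012);print(" flange",c[m].mean(0),m.sum(), cv2.minAreaRect((c[m][:,:2]*1000).astype(np.float32)))
            m=(z>.055);print(" chim top",c[m].mean(0),m.sum())
        else:
            m=(hh[:,1]<60)&(abs(z-.03)<.006);print(" seat",c[m].mean(0),m.sum(),cv2.minEnclosingCircle((c[m][:,:2]*1000).astype(np.float32)))
            m=(z>.055);print(" tall",c[m].round(3)[:40].tolist())
E
```

```text
tjig z hist [  43 1122 1882  195   21   53  800  998  553   54  156  335   42    3
    6   10   11   12   23    6    0]
 seat [0.49262392 0.08674985 0.03079461] 811 ((493.8140563964844, 86.78114318847656), 49.130062103271484)
 tall [[0.297, 0.029, 1.286], [0.297, 0.029, 1.286], [0.297, 0.029, 1.286], [0.297, 0.029, 1.286], [0.297, 0.029, 1.286], [0.297, 0.029, 1.286], [0.297, 0.029, 1.286], [0.297, 0.029, 1.286], [0.297, 0.029, 1.286], [0.297, 0.029, 1.286], [0.496, 0.091, 0.072], [0.496, 0.088, 0.072], [0.496, 0.085, 0.069], [0.497, 0.082, 0.064], [0.494, 0.094, 0.065], [0.493, 0.09, 0.073], [0.492, 0.088, 0.074], [0.493, 0.085, 0.073], [0.494, 0.082, 0.068], [0.297, 0.029, 1.286], [0.491, 0.093, 0.068], [0.49, 0.09, 0.073], [0.49, 0.088, 0.073], [0.49, 0.085, 0.073], [0.491, 0.082, 0.064], [0.488, 0.091, 0.067], [0.488, 0.088, 0.069], [0.488, 0.085, 0.07], [0.488, 0.082, 0.067], [0.486, 0.091, 0.058], [0.485, 0.088, 0.064], [0.487, 0.085, 0.058], [0.297, 0.029, 1.286], [0.478, 0.187, 0.084], [0.478, 0.185, 0.083], [0.478, 0.182, 0.083], [0.478, 0.179, 0.083], [0.478, 0.177, 0.079],
[... 1133 characters left out ...]
98, 0.091, 0.067], [0.497, 0.093, 0.066], [0.495, 0.094, 0.065], [0.472, 0.178, 0.08], [0.471, 0.179, 0.08], [0.472, 0.182, 0.082], [0.467, 0.183, 0.079], [0.468, 0.186, 0.081], [0.467, 0.188, 0.081], [0.467, 0.19, 0.082], [0.499, 0.083, 0.061], [0.5, 0.087, 0.064], [0.5, 0.089, 0.065], [0.5, 0.091, 0.065], [0.497, 0.093, 0.063], [0.496, 0.095, 0.064], [0.473, 0.176, 0.078]]
scap z hist [  12 2650  686  158   36   50   44   25   23   22   22   26   28   36
   57    0    0    0    0    0    0]
 flange [ 0.53715294 -0.31995167  0.00496125] 232 ((491.5690612792969, -337.6751708984375), (292.4509582519531, 151.4993133544922), 71.02448272705078)
 chim top [ 0.60444239 -0.2343605   0.13291622] 106
```

View pics/crop1.png

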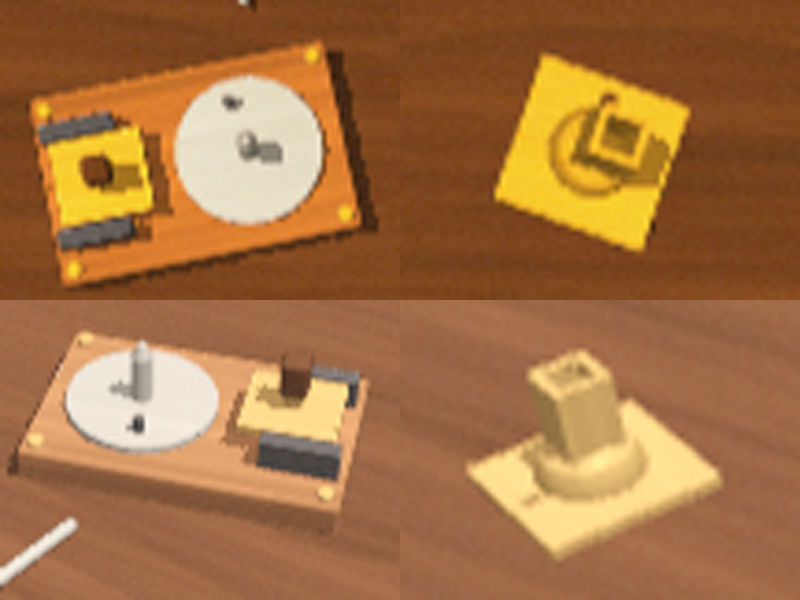

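The crop confirms the plan. The wooden jig with the steel seat is the target, with its shaft at top pixel ~(265,202), pin at ~(261,191) and knob at ~(231,208). The cap is at ~(406,196), with its pin hole at ~(410,186), on the +x side of the dome.

```bash
cat >> h.py <<'E'
from scipy.spatial.transform import Rotation as R
def move(st,xy,z,yaw):
    """shift in tool axes (mm) and spin (deg) so that TCP reaches xy,z with tool-y line at world angle yaw"""
    M=R.from_rotvec(st["tool_rot"]).as_matrix()
    d=M.T@(np.array([*xy,z])-st["position"])*1000
    cur=np.arctan2(M[1,1],M[0,1]); dyaw=(yaw-cur+np.pi/2)%np.pi-np.pi/2
    print("tool x,y,z\n",M.round(3).T.tolist(),"\n d",d.round(1),"spin(about tool z)",round(-np.degrees(dyaw),2))
E
python3 - <<'E'
from h import *
from bench import get_state
t=dict(np.load("top0.npz"));s=dict(np.load("scene0.npz"))
hsv=cv2.cvtColor(t["frame"],cv2.COLOR_RGB2HSV)
m=((hsv[...,0]>18)&(hsv[...,0]<35)&(hsv[...,1]>120)&(hsv[...,2]>80)).astype(np.uint8);k=np.zeros_like(m);k[166:226,368:448]=1
c=max(cv2.findContours(m*k,cv2.RETR_EXTERNAL,cv2.CHAIN_APPROX_NONE)[0],key=cv2.contourArea)
w=np.array([plane(t,p,.006)[:2] for p in c[:,0]])
print("cap rect",cv2.minAreaRect((w*1000).astype(np.float32)))
print("hole top",plane(t,(409.6,185.6),.006),"tri",tri(t,(409.6,185.6),s,(139.4,203.5)))
p=tri(t,(261.4,191.5),s,(287.3,238.5));print("pin tri",p,plane(t,(261.4,191.5),.042))
a=np.array([.4925,.0875]);print("bearing pin",np.degrees(np.arctan2(*(p[0][:2]-a)[::-1])),"dist",np.linalg.norm(p[0][:2]-a))
C=cloud(t);z=C[...,2];q=C[(abs(z-.0735)<.0025)&(C[...,0]>.4)&(C[...,0]<.6)&(C[...,1]>.05)&(C[...,1]<.12)];print("shaft",q.mean(0))
q=C[(abs(z-.0815)<.004)&(C[...,0]>.4)&(C[...,0]<.6)&(C[...,1]>.12)&(C[...,1]<.24)];print("knob",q.mean(0))
q=C[(abs(z-.064)<.004)&(C[...,0]>.42)&(C[...,0]<.6)&(C[...,1]<-.2)&(C[...,1]>-.35)];print("chim",q.mean(0),len(q))
st=get_state();move(st,(.4825,-.2765),.2,0)
E
```

```text
cap rect ((524.2868041992188, -331.96478271484375), (92.79349517822266, 95.015625), 70.35708618164062)
hole top [ 0.55613548 -0.34326565  0.006     ] tri (array([ 0.55573353, -0.34279629,  0.0049414 ]), np.float64(0.0018705105891286798))
pin tri (array([0.52328152, 0.09976981, 0.03238222]), np.float64(0.004306905524793716)) [0.52250809 0.0973196  0.042     ]
bearing pin 21.73269622813722 dist 0.033136842800489154
shaft [0.49235899 0.08797338 0.07292304]
knob [0.47036307 0.18363685 0.08165858]
chim [ 0.5227494  -0.33089229  0.06427749] 66
tool x,y,z
 [[0.973, 0.23, -0.0], [0.23, -0.973, -0.002], [-0.001, 0.002, -1.0]] 
 d [ 406.2 -269.5    7.5] spin(about tool z) -76.72
```

Run:
```python
from h import *
from bench import get_state
move(get_state(),(.5235,-.3315),.22,np.radians(-19.7))
```

```text
tool x,y,z
 [[0.973, 0.23, -0.0], [0.23, -0.973, -0.002], [-0.001, 0.002, -1.0]] 
 d [ 433.4 -206.6  -12.6] spin(about tool z) -57.02
```

```bash
python3 -m jog '[{"dx":433,"dy":-207,"dz":-13,"spin":-57},{"dx":433,"dy":-207,"dz":-13,"spin":-57},{"dx":433,"dy":-207,"dz":-13,"spin":-57},{"dx":433,"dy":-207,"dz":-13,"spin":-57},{"dx":433,"dy":-207,"dz":-13,"spin":-57},{"dx":433,"dy":-207,"dz":-13,"spin":-57},{"dx":433,"dy":-207,"dz":-13,"spin":-57},{"dx":433,"dy":-207,"dz":-13,"spin":-57},{"dx":433,"dy":-207,"dz":-13,"spin":-57},{"dx":433,"dy":-207,"dz":-13,"spin":-57},{"dx":433,"dy":-207,"dz":-13,"spin":-57},{"dx":433,"dy":-207,"dz":-13,"spin":-57},{"dx":433,"dy":-207,"dz":-13,"spin":-57},{"dx":433,"dy":-207,"dz":-13,"spin":-57},{"dx":433,"dy":-207,"dz":-13,"spin":-57},{"dx":433,"dy":-207,"dz":-13,"spin":-57},{"dx":433,"dy":-207,"dz":-13,"spin":-57}]'
cat >> h.py <<'E'
def wrist(name):
    from bench import get_state,get_image
    st=get_state();d=get_image("wrist");T=np.eye(4);T[:3,:3]=R.from_rotvec(st["tool_rot"]).as_matrix();T[:3,3]=st["position"]
    d["T"]=T@d["mount"]; np.savez(name+".npz",**d); cv2.imwrite(f"pics/{name}.png",d["frame"][:,:,::-1]); return st,d
E
python3 - <<'E'
from h import *
st,d=wrist("w1");print(d["mount"].round(3).tolist(),d["K"].round(1).tolist())
move(st,(.5235,-.3315),.22,np.radians(-19.7))
E
```

```text
[[0.0, -0.969, -0.248, 0.066], [1.0, 0.001, -0.001, -0.001], [0.001, -0.248, 0.969, -0.177], [0.0, 0.0, 0.0, 1.0]] [[325.2, 0.0, 276.6], [0.0, 325.2, 212.3], [0.0, 0.0, 1.0]]
tool x,y,z
 [[0.973, 0.23, -0.0], [0.23, -0.973, -0.002], [-0.001, 0.002, -1.0]] 
 d [ 433.4 -206.6  -12.6] spin(about tool z) -57.02$[0]: bad value
```

View pics/w1.png

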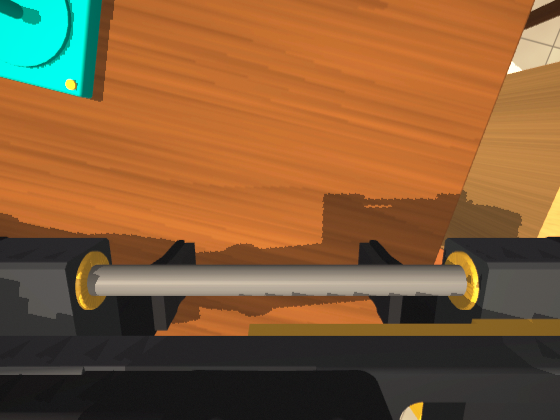

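The jog was refused, most likely because every row needs "claw". The wrist picture is therefore from the start pose: fingers at (180,290) and (380,290), and the camera looks ahead along tool +x. I'll hover with the cap about 60 mm ahead along tool x.

```bash
python3 - <<'E'
from h import *
from bench import get_state
move(get_state(),(.503,-.388),.22,np.radians(-19.7))
E
python3 -m jog '[{"claw":87,"dx":0,"dy":0,"dz":0,"spin":0}]'
```

```text
tool x,y,z
 [[0.973, 0.23, -0.0], [0.23, -0.973, -0.001], [-0.0, 0.001, -1.0]] 
 d [ 400.4 -156.4  -12.6] spin(about tool z) -57.01
time: 0.23
position: [0.1492, -0.6324, 0.2075]
tool_rot: [-3.12, -0.363, 0.0]
ft_force: [-0.7, -0.1, 0.6]
grip_width: 0.997
grip_force: 0.0
```

```bash
python3 -m jog '[{"claw":87,"dx":400,"dy":-156,"dz":-13,"spin":-57},{"claw":87,"dx":400,"dy":-156,"dz":-13,"spin":-57},{"claw":87,"dx":400,"dy":-156,"dz":-13,"spin":-57},{"claw":87,"dx":400,"dy":-156,"dz":-13,"spin":-57},{"claw":87,"dx":400,"dy":-156,"dz":-13,"spin":-57},{"claw":87,"dx":400,"dy":-156,"dz":-13,"spin":-57},{"claw":87,"dx":400,"dy":-156,"dz":-13,"spin":-57},{"claw":87,"dx":400,"dy":-156,"dz":-13,"spin":-57},{"claw":87,"dx":400,"dy":-156,"dz":-13,"spin":-57},{"claw":87,"dx":400,"dy":-156,"dz":-13,"spin":-57},{"claw":87,"dx":400,"dy":-156,"dz":-13,"spin":-57},{"claw":87,"dx":400,"dy":-156,"dz":-13,"spin":-57},{"claw":87,"dx":400,"dy":-156,"dz":-13,"spin":-57},{"claw":87,"dx":400,"dy":-156,"dz":-13,"spin":-57},{"claw":87,"dx":400,"dy":-156,"dz":-13,"spin":-57},{"claw":87,"dx":400,"dy":-156,"dz":-13,"spin":-57}]'
python3 - <<'E'
from h import *
st,d=wrist("w2");move(st,(.503,-.388),.22,np.radians(-19.7))
E
```

```text
time: 1.57
position: [0.5012, -0.3906, 0.221]
tool_rot: [2.572, 1.804, -0.001]
ft_force: [-0.4, -1.2, 0.0]
grip_width: 0.995
grip_force: 0.0
tool x,y,z
 [[0.34, 0.94, -0.001], [0.94, -0.34, -0.0], [-0.001, -0.001, -1.0]] 
 d [3.1 0.8 1. ] spin(about tool z) -0.2
```

View pics/w2.png

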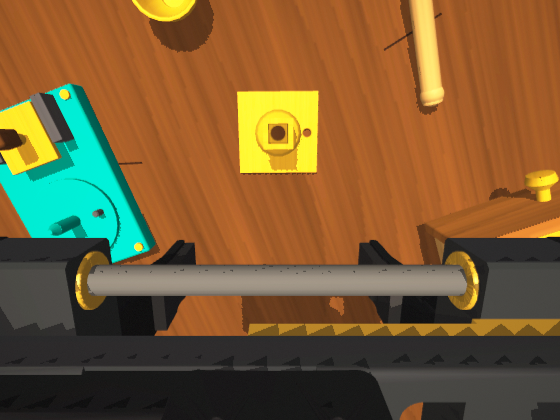

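The cap is squared up in the wrist view: flange 238–318 × 91–173, chimney at (278,132), pin hole at (307,133) to the right, which is tool +y. Next I'll measure it in this view and cross-check against the top camera.

Run:
```python
from h import *
from bench import get_state
d=dict(np.load("w2.npz"));t=dict(np.load("top0.npz"));hsv=cv2.cvtColor(d["frame"],cv2.COLOR_RGB2HSV)
m=((hsv[...,0]>20)&(hsv[...,0]<35)&(hsv[...,1]>120)&(hsv[...,2]>100)).astype(np.uint8);k=np.zeros_like(m);k[80:185,225:330]=1
c=max(cv2.findContours(m*k,cv2.RETR_EXTERNAL,cv2.CHAIN_APPROX_NONE)[0],key=cv2.contourArea)
w=np.array([plane(d,p,.006)[:2]*1000 for p in c[:,0]],np.float32);print("cap rect",cv2.minAreaRect(w))
sub=hsv[...,2][125:142,300:315].astype(float);wt=np.clip(150-sub,0,None);v,u=np.indices(sub.shape)
uv=((u*wt).sum()/wt.sum()+300,(v*wt).sum()/wt.sum()+125);print("hole px",uv,plane(d,uv,.006),"tri with top",tri(d,uv,t,(409.6,185.6)))
C=cloud(d);z=C[...,2];q=C[110:155,255:300].reshape(-1,3);q=q[abs(q[:,2]-.064)<.004]
print("chimney top",q.mean(0),len(q),cv2.minAreaRect((q[:,:2]*1000).astype(np.float32)))
q=C[95:110,240:316].reshape(-1,3);print("flange z",np.median(q[:,2]))
```

```text
cap rect ((522.2119140625, -330.3326110839844), (92.2335205078125, 92.33685302734375), 70.37288665771484)
hole px (np.float64(306.3690476190476), np.float64(129.36309523809524)) [ 0.55513834 -0.33825616  0.006     ] tri with top (array([ 0.55316667, -0.33797601,  0.02336171]), np.float64(0.0011839631083095847))
chimney top [ 0.52224323 -0.32977077  0.06442395] 530 ((522.0888671875, -330.21539306640625), (29.20047378540039, 29.238054275512695), 70.17547607421875)
flange z 0.006444186049254119
```

Run:
```python
from h import *
from bench import get_state
move(get_state(),(.5222,-.3303),.09,np.radians(-19.7))
```

```text
tool x,y,z
 [[0.34, 0.94, -0.001], [0.94, -0.34, -0.0], [-0.0, -0.0, -1.0]] 
 d [ 63.6  -0.9 131. ] spin(about tool z) -0.17
```

```bash
python3 -m jog '[{"claw":87,"dx":32,"dy":-1,"dz":0,"spin":0},{"claw":87,"dx":62,"dy":-1,"dz":20,"spin":0},{"claw":87,"dx":62,"dy":-1,"dz":60,"spin":0},{"claw":87,"dx":62,"dy":-1,"dz":98,"spin":0},{"claw":87,"dx":62,"dy":-1,"dz":130,"spin":0},{"claw":87,"dx":62,"dy":-1,"dz":130,"spin":0},{"claw":87,"dx":62,"dy":-1,"dz":130,"spin":0},{"claw":87,"dx":62,"dy":-1,"dz":130,"spin":0}]'
python3 - <<'E'
from h import *
from bench import get_state
move(get_state(),(.5222,-.3303),.044,np.radians(-19.7))
E
```

```text
time: 2.28
position: [0.5238, -0.3314, 0.0933]
tool_rot: [2.568, 1.805, 0.002]
ft_force: [0.7, 0.4, 0.5]
grip_width: 1.001
grip_force: 0.0
tool x,y,z
 [[0.338, 0.941, -0.001], [0.941, -0.338, 0.003], [0.003, -0.002, -1.0]] 
 d [ 0.5 -2.  49.3] spin(about tool z) -0.07
```

```bash
python3 -m jog '[{"claw":87,"dx":0,"dy":-2,"dz":30,"spin":0},{"claw":87,"dx":0,"dy":-2,"dz":49,"spin":0},{"claw":87,"dx":0,"dy":-2,"dz":49,"spin":0},{"claw":87,"dx":0,"dy":-2,"dz":49,"spin":0},{"claw":20,"dx":0,"dy":-2,"dz":49,"spin":0},{"claw":20,"dx":0,"dy":-2,"dz":49,"spin":0},{"claw":20,"dx":0,"dy":-2,"dz":49,"spin":0},{"claw":20,"dx":0,"dy":-2,"dz":49,"spin":0},{"claw":20,"dx":0,"dy":-2,"dz":49,"spin":0},{"claw":20,"dx":0,"dy":-2,"dz":49,"spin":0},{"claw":20,"dx":0,"dy":-2,"dz":49,"spin":0},{"claw":20,"dx":0,"dy":-2,"dz":49,"spin":0},{"claw":20,"dx":0,"dy":-2,"dz":49,"spin":0},{"claw":20,"dx":0,"dy":-2,"dz":49,"spin":0}]' 35
python3 - <<'E'
from h import *
from bench import get_state
move(get_state(),(.5222,-.3303),.044,np.radians(-19.7))
E
```

```text
time: 3.45
position: [0.5213, -0.3297, 0.0421]
tool_rot: [2.568, 1.808, 0.001]
ft_force: [1.1, -0.6, -1.1]
grip_width: 0.339
grip_force: 35.0
tool x,y,z
 [[0.337, 0.941, -0.0], [0.941, -0.337, 0.001], [0.001, -0.0, -1.0]] 
 d [-0.3  1.1 -1.9] spin(about tool z) -0.01
```

```bash
python3 -m jog '[{"claw":20,"dx":0,"dy":0,"dz":-25,"spin":0},{"claw":20,"dx":0,"dy":0,"dz":-60,"spin":0},{"claw":20,"dx":0,"dy":0,"dz":-100,"spin":0},{"claw":20,"dx":30,"dy":-11,"dz":-130,"spin":-4},{"claw":20,"dx":65,"dy":-24,"dz":-150,"spin":-9},{"claw":20,"dx":98,"dy":-36,"dz":-158,"spin":-14},{"claw":20,"dx":131,"dy":-48,"dz":-158,"spin":-19},{"claw":20,"dx":164,"dy":-60,"dz":-158,"spin":-24},{"claw":20,"dx":197,"dy":-72,"dz":-158,"spin":-29},{"claw":20,"dx":230,"dy":-84,"dz":-158,"spin":-34},{"claw":20,"dx":263,"dy":-96,"dz":-158,"spin":-38},{"claw":20,"dx":295,"dy":-108,"dz":-158,"spin":-41},{"claw":20,"dx":315,"dy":-115,"dz":-158,"spin":-41},{"claw":20,"dx":326,"dy":-119,"dz":-158,"spin":-41},{"claw":20,"dx":326,"dy":-119,"dz":-158,"spin":-41},{"claw":20,"dx":326,"dy":-119,"dz":-158,"spin":-41},{"claw":20,"dx":326,"dy":-119,"dz":-158,"spin":-41},{"claw":20,"dx":326,"dy":-119,"dz":-158,"spin":-41},{"claw":20,"dx":326,"dy":-119,"dz":-158,"spin":-41}]'
python3 - <<'E'
from h import *
st,d=wrist("w3");move(st,(.492,.0875),.12,np.radians(21))
E
```

```text
time: 5.03
position: [0.5189, 0.0155, 0.1998]
tool_rot: [-1.777, -2.591, 0.001]
ft_force: [-0.8, 0.3, -3.1]
grip_width: 0.339
grip_force: 35.0
tool x,y,z
 [[-0.36, 0.933, -0.0], [0.933, 0.36, -0.001], [-0.0, -0.0, -1.0]] 
 d [76.9  0.9 79.8] spin(about tool z) 0.1
```

View pics/w3.png

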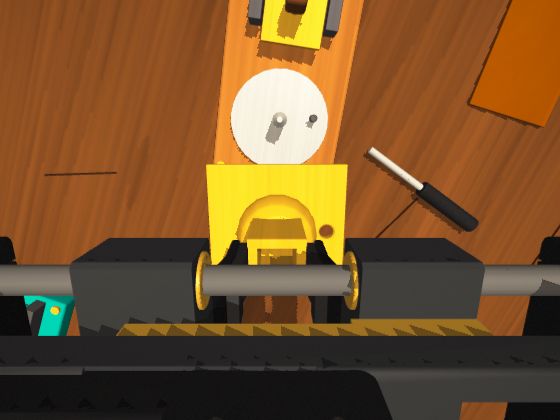

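The picture shows the seat disc centred at (279,118) with the shaft tip at (280,118) and the pin at (313,118). The held cap's hole is at (326,231), on the same side as the pin.

```bash
cat > meas.py <<'E'
from h import *
def run(name):
    d=dict(np.load(name+".npz"));hsv=cv2.cvtColor(d["frame"],cv2.COLOR_RGB2HSV);C=cloud(d);z=C[...,2]
    box=np.linalg.norm(C[...,:2]-[.492,.0875],axis=-1)
    m=((hsv[...,1]<50)&(hsv[...,2]>150)&(box<.06)&(abs(z-.03)<.006)).astype(np.uint8)
    c=max(cv2.findContours(m,cv2.RETR_EXTERNAL,cv2.CHAIN_APPROX_NONE)[0],key=cv2.contourArea)
    w=np.array([plane(d,p,.03)[:2]*1000 for p in c[:,0]],np.float32);e=cv2.fitEllipse(cv2.convexHull(w));print("seat ellipse",e)
    sc=np.array(e[0])/1000
    q=C[(box<.015)&(z>.062)&(z<.08)];print("shaft pts",q.mean(0),len(q),"max z",q[:,2].max())
    r=np.linalg.norm(C[...,:2]-sc,axis=-1)
    pm=(r>.024)&(r<.044)&(z>.037)&(z<.047);q=C[pm];vv,uu=np.where(pm)
    print("pin pts",q.mean(0),len(q),"px",uu.mean(),vv.mean(),"bbox",q[:,:2].min(0),q[:,:2].max(0))
    p=q[:,:2].mean(0)-sc;print("pin dist",np.linalg.norm(p),"bearing",np.degrees(np.arctan2(p[1],p[0])))
    q=C[(z>.078)&(z<.084)&(C[...,1]>.15)&(C[...,1]<.22)&(r<.13)];
    if len(q): print("knob top",q.mean(0),len(q))
    return d,C,hsv,sc
if __name__=="__main__":
    d,C,hsv,sc=run("w3")
    # held cap in tool frame
    from bench import get_state
    M=d["mount"];Tc=cloud(d,M)
    v=hsv[...,2][222:241,316:337].astype(float);hole=v<0.75*np.median(v);a,b=np.where(hole);uv=(b.mean()+316,a.mean()+222)
    zf=np.median(Tc[175:190,220:335,2]);zh=np.median(Tc[226:236,340:345,2]);print("flange top z tool",zf,zh)
    o=M[:3,3];r=M[:3,:3]@np.linalg.inv(d["K"])@[*uv,1];print("hole px",uv,hole.sum(),"tool",o+r*(zf-o[2])/r[2])
    x=Tc[(abs(Tc[...,2]-zf)<.004)&(hsv[...,1]>100)];print("flange bbox",x.min(0),x.max(0))
E
python3 meas.py
```

```text
seat ellipse ((491.9676818847656, 88.92793273925781), (97.28626251220703, 98.83523559570312), 114.50839233398438)
shaft pts [0.49202603 0.0881828  0.06872479] 190 max z 0.07480148096569494
pin pts [0.52271561 0.10237665 0.04191033] 46 px 312.9130434782609 118.0 bbox [0.51942225 0.0991398 ] [0.52642525 0.1058311 ]
pin dist 0.03356043628573882 bearing 23.623906048328895
knob top [0.47268173 0.17777514 0.08064887] 122
flange top z tool 0.0357021641295838 0.03565465201716182
hole px (np.float64(325.55944055944053), np.float64(231.0909090909091)) 143 tool [0.00119421 0.03257123 0.03570216]
flange bbox [-0.02322385 -0.04737346  0.03171142] [0.04667763 0.04506057 0.03969704]
```

```bash
python3 -m jog '[{"claw":20,"dx":-4,"dy":0,"dz":20,"spin":0},{"claw":20,"dx":-8,"dy":0,"dz":40,"spin":0},{"claw":20,"dx":-10,"dy":0,"dz":60,"spin":0},{"claw":20,"dx":-10,"dy":0,"dz":70,"spin":0},{"claw":20,"dx":-10,"dy":0,"dz":70,"spin":0},{"claw":20,"dx":-10,"dy":0,"dz":70,"spin":0},{"claw":20,"dx":-10,"dy":0,"dz":70,"spin":0}]'
python3 - <<'E'
from h import *
import meas
st,d=wrist("w4");d,C,hsv,sc=meas.run("w4");move(st,(.4914,.0885),.13,np.radians(23.5))
a=d["frame"][30:190,190:400,::-1];cv2.imwrite("pics/w4c.png",cv2.resize(a,(788,600),interpolation=cv2.INTER_CUBIC))
E
```

```text
time: 5.67
position: [0.5234, 0.0084, 0.1313]
tool_rot: [1.772, 2.592, 0.002]
ft_force: [0.5, -0.5, -2.5]
grip_width: 0.338
grip_force: 35.0
seat ellipse ((491.9212646484375, 88.8073501586914), (97.76557159423828, 98.91753387451172), 110.98690032958984)
shaft pts [0.49217738 0.08807611 0.06880925] 317 max z 0.07459928467981547
pin pts [0.52274878 0.1022123  0.04195441] 81 px 320.641975308642 104.24691358024691 bbox [0.51927796 0.0987103 ] [0.52656258 0.10602919]
pin dist 0.03361589778172312 bearing 23.501198509333975
tool x,y,z
 [[-0.363, 0.932, -0.001], [0.932, 0.363, 0.002], [0.002, -0.0, -1.0]] 
 d [86.3 -0.7  1.2] spin(about tool z) -2.21
```

View pics/w4c.png

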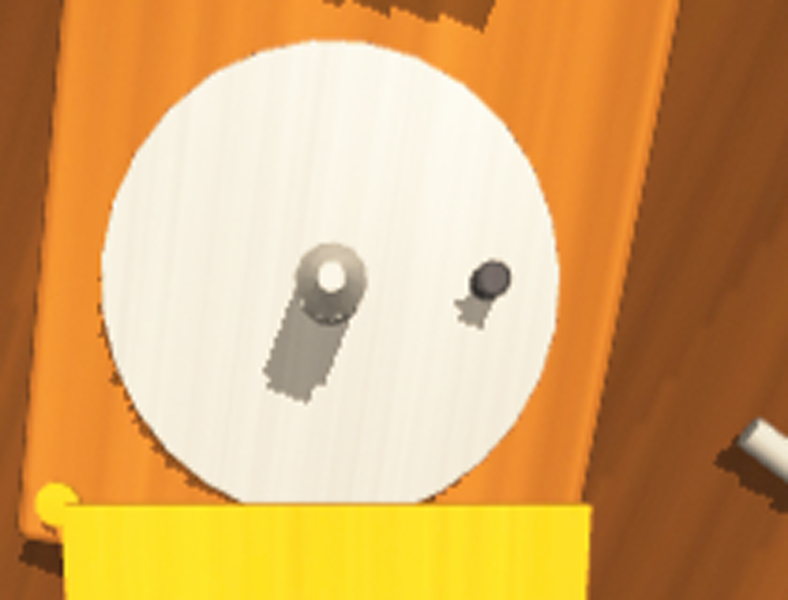

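The crop shows the shaft tip at px (278,103) and the pin at (321,104); the pin's bearing is about 24° in the world, 34 mm from the shaft. I'll go above the shaft now.

```bash
python3 -m jog '[{"claw":20,"dx":20,"dy":0,"dz":-3,"spin":-1},{"claw":20,"dx":45,"dy":0,"dz":-3,"spin":-2.3},{"claw":20,"dx":70,"dy":-0.5,"dz":-3,"spin":-2.3},{"claw":20,"dx":86,"dy":-0.5,"dz":-3,"spin":-2.3},{"claw":20,"dx":86.5,"dy":-0.5,"dz":-3,"spin":-2.3},{"claw":20,"dx":86.5,"dy":-0.5,"dz":-3,"spin":-2.3},{"claw":20,"dx":86.5,"dy":-0.5,"dz":-3,"spin":-2.3},{"claw":20,"dx":86.5,"dy":-0.5,"dz":-3,"spin":-2.3}]'
python3 - <<'E'
from h import *
from bench import get_state
move(get_state(),(.4914,.0887),.0721,np.radians(23.5))
E
```

```text
time: 6.38
position: [0.4908, 0.0881, 0.1332]
tool_rot: [1.721, 2.627, -0.0]
ft_force: [-0.2, 0.0, -2.6]
grip_width: 0.336
grip_force: 35.0
tool x,y,z
 [[-0.4, 0.917, -0.001], [0.917, 0.4, 0.0], [0.001, -0.001, -1.0]] 
 d [ 0.4  0.7 61.1] spin(about tool z) 0.05
```

```bash
python3 -m jog '[{"claw":20,"dx":0.4,"dy":0.7,"dz":8,"spin":0},{"claw":20,"dx":0.4,"dy":0.7,"dz":14,"spin":0},{"claw":20,"dx":0.4,"dy":0.7,"dz":18,"spin":0},{"claw":20,"dx":0.4,"dy":0.7,"dz":21,"spin":0},{"claw":20,"dx":0.4,"dy":0.7,"dz":23,"spin":0},{"claw":20,"dx":0.4,"dy":0.7,"dz":23,"spin":0},{"claw":20,"dx":0.4,"dy":0.7,"dz":23,"spin":0}]'
python3 -m jog '[{"claw":20,"dx":0,"dy":0,"dz":2,"spin":0},{"claw":20,"dx":0,"dy":0,"dz":4,"spin":0},{"claw":20,"dx":0,"dy":0,"dz":6,"spin":0},{"claw":20,"dx":0,"dy":0,"dz":8,"spin":0},{"claw":20,"dx":0,"dy":0,"dz":8,"spin":0},{"claw":20,"dx":0,"dy":0,"dz":8,"spin":0}]'
```

```text
time: 6.97
position: [0.4911, 0.0893, 0.1099]
tool_rot: [-1.72, -2.628, 0.0]
ft_force: [-0.0, 0.0, -2.6]
grip_width: 0.333
grip_force: 35.0
time: 7.47
position: [0.4915, 0.0891, 0.102]
tool_rot: [1.72, 2.628, 0.001]
ft_force: [2.1, 0.0, -3.8]
grip_width: 0.337
grip_force: 35.0
```

```bash
python3 -m jog '[{"claw":20,"dx":0,"dy":0,"dz":3,"spin":0},{"claw":20,"dx":0,"dy":0,"dz":6,"spin":0},{"claw":20,"dx":0,"dy":0,"dz":9,"spin":0},{"claw":20,"dx":0,"dy":0,"dz":12,"spin":0},{"claw":20,"dx":0,"dy":0,"dz":15,"spin":0},{"claw":20,"dx":0,"dy":0,"dz":15,"spin":0},{"claw":20,"dx":0,"dy":0,"dz":15,"spin":0}]'
python3 -m jog '[{"claw":20,"dx":0,"dy":0,"dz":0.7,"spin":0},{"claw":20,"dx":0,"dy":0,"dz":1.4,"spin":0},{"claw":20,"dx":0,"dy":0,"dz":2,"spin":0},{"claw":20,"dx":0,"dy":0,"dz":2,"spin":0},{"claw":20,"dx":0,"dy":0,"dz":2,"spin":0}]'
```

```text
time: 8.05
position: [0.4913, 0.0892, 0.0867]
tool_rot: [1.72, 2.628, 0.001]
ft_force: [2.6, -0.3, -4.4]
grip_width: 0.341
grip_force: 35.0
time: 8.47
position: [0.4913, 0.0893, 0.0852]
tool_rot: [1.72, 2.628, 0.0]
ft_force: [2.6, -0.8, -0.4]
grip_width: 0.338
grip_force: 35.0
```

A steady +2.5 N in x means the bore is rubbing the shaft, and fz suggests first touch on the pin. I'll shift about 1 mm towards +x to relieve it.

```bash
python3 -m jog '[{"claw":20,"dx":-0.2,"dy":0.5,"dz":-1,"spin":0},{"claw":20,"dx":-0.4,"dy":0.9,"dz":-1,"spin":0},{"claw":20,"dx":-0.4,"dy":0.9,"dz":-1,"spin":0},{"claw":20,"dx":-0.4,"dy":0.9,"dz":-1,"spin":0}]'
python3 -m jog '[{"claw":20,"dx":0,"dy":0,"dz":0.7,"spin":0},{"claw":20,"dx":0,"dy":0,"dz":1.4,"spin":0},{"claw":20,"dx":0,"dy":0,"dz":2,"spin":0},{"claw":20,"dx":0,"dy":0,"dz":2,"spin":0},{"claw":20,"dx":0,"dy":0,"dz":2,"spin":0}]'
```

```text
time: 8.8
position: [0.4916, 0.0892, 0.0859]
tool_rot: [-1.72, -2.628, 0.001]
ft_force: [1.0, -0.4, -2.5]
grip_width: 0.341
grip_force: 35.0
time: 9.22
position: [0.4917, 0.0892, 0.0837]
tool_rot: [-1.72, -2.628, 0.001]
ft_force: [1.2, 0.3, -3.9]
grip_width: 0.339
grip_force: 35.0
```

```bash
python3 -m jog '[{"claw":20,"dx":-0.1,"dy":0.3,"dz":0.5,"spin":0},{"claw":20,"dx":-0.1,"dy":0.3,"dz":1,"spin":0},{"claw":20,"dx":-0.1,"dy":0.3,"dz":1.5,"spin":0},{"claw":20,"dx":-0.1,"dy":0.3,"dz":1.5,"spin":0},{"claw":20,"dx":-0.1,"dy":0.3,"dz":1.5,"spin":0}]'
python3 -m jog '[{"claw":20,"dx":0,"dy":0,"dz":0.5,"spin":0},{"claw":20,"dx":0,"dy":0,"dz":1,"spin":0},{"claw":20,"dx":0,"dy":0,"dz":1,"spin":0},{"claw":20,"dx":0,"dy":0,"dz":1,"spin":0}]'
```

```text
time: 9.63
position: [0.492, 0.0893, 0.0823]
tool_rot: [-1.72, -2.628, 0.001]
ft_force: [-0.7, 0.1, -2.8]
grip_width: 0.338
grip_force: 35.0
time: 9.97
position: [0.4922, 0.0893, 0.0814]
tool_rot: [-1.72, -2.628, 0.0]
ft_force: [0.0, -0.2, -2.8]
grip_width: 0.34
grip_force: 35.0
```

No contact 2.7 mm below the pin-top level, so the pin is in its hole. I'll continue gently to the seat.

```bash
python3 -m jog '[{"claw":20,"dx":0,"dy":0,"dz":0.8,"spin":0},{"claw":20,"dx":0,"dy":0,"dz":1.6,"spin":0},{"claw":20,"dx":0,"dy":0,"dz":2.4,"spin":0},{"claw":20,"dx":0,"dy":0,"dz":3.2,"spin":0},{"claw":20,"dx":0,"dy":0,"dz":4,"spin":0},{"claw":20,"dx":0,"dy":0,"dz":4,"spin":0},{"claw":20,"dx":0,"dy":0,"dz":4,"spin":0}]'
python3 -m jog '[{"claw":20,"dx":0,"dy":0,"dz":0.7,"spin":0},{"claw":20,"dx":0,"dy":0,"dz":1.4,"spin":0},{"claw":20,"dx":0,"dy":0,"dz":2.1,"spin":0},{"claw":20,"dx":0,"dy":0,"dz":2.8,"spin":0},{"claw":20,"dx":0,"dy":0,"dz":3.5,"spin":0},{"claw":20,"dx":0,"dy":0,"dz":3.5,"spin":0},{"claw":20,"dx":0,"dy":0,"dz":3.5,"spin":0}]'
```

```text
time: 10.55
position: [0.4923, 0.0893, 0.0775]
tool_rot: [-1.72, -2.628, 0.0]
ft_force: [0.0, -0.2, -2.5]
grip_width: 0.338
grip_force: 35.0
time: 11.13
position: [0.4923, 0.0893, 0.074]
tool_rot: [-1.721, -2.628, 0.0]
ft_force: [0.7, 0.0, -3.6]
grip_width: 0.338
grip_force: 35.0
```

```bash
python3 -m jog '[{"claw":20,"dx":0,"dy":0,"dz":0.5,"spin":0},{"claw":20,"dx":0,"dy":0,"dz":1,"spin":0},{"claw":20,"dx":0,"dy":0,"dz":1.5,"spin":0},{"claw":20,"dx":0,"dy":0,"dz":1.5,"spin":0},{"claw":20,"dx":0,"dy":0,"dz":1.5,"spin":0}]'
python3 -m jog '[{"claw":20,"dx":0,"dy":0,"dz":0.3,"spin":0},{"claw":20,"dx":0,"dy":0,"dz":0.6,"spin":0},{"claw":20,"dx":0,"dy":0,"dz":0.6,"spin":0},{"claw":20,"dx":0,"dy":0,"dz":0.6,"spin":0}]'
```

```text
time: 11.55
position: [0.4924, 0.0892, 0.0725]
tool_rot: [-1.721, -2.629, 0.0]
ft_force: [-0.2, 1.0, -4.8]
grip_width: 0.34
grip_force: 35.0
time: 11.88
position: [0.4924, 0.0893, 0.0721]
tool_rot: [1.72, 2.628, -0.0]
ft_force: [-0.5, -0.4, -1.0]
grip_width: 0.336
grip_force: 35.0
```

Seat contact came at the predicted height of 72.1 mm. I'll press slightly, hold, and release.

```bash
python3 -m jog '[{"claw":20,"dx":0,"dy":0,"dz":0.3,"spin":0},{"claw":20,"dx":0,"dy":0,"dz":0.4,"spin":0},{"claw":20,"dx":0,"dy":0,"dz":0.4,"spin":0},{"claw":20,"dx":0,"dy":0,"dz":0.4,"spin":0}]'
python3 -m jog '[{"claw":70,"dx":0,"dy":0,"dz":0.2,"spin":0},{"claw":70,"dx":0,"dy":0,"dz":0,"spin":0},{"claw":70,"dx":0,"dy":0,"dz":0,"spin":0},{"claw":70,"dx":0,"dy":0,"dz":0,"spin":0},{"claw":70,"dx":0,"dy":0,"dz":0,"spin":0},{"claw":70,"dx":0,"dy":0,"dz":0,"spin":0},{"claw":70,"dx":0,"dy":0,"dz":0,"spin":0},{"claw":70,"dx":0,"dy":0,"dz":0,"spin":0},{"claw":70,"dx":0,"dy":0,"dz":-10,"spin":0},{"claw":70,"dx":0,"dy":0,"dz":-35,"spin":0},{"claw":70,"dx":0,"dy":0,"dz":-70,"spin":0},{"claw":70,"dx":0,"dy":0,"dz":-100,"spin":0},{"claw":70,"dx":0,"dy":0,"dz":-120,"spin":0},{"claw":70,"dx":0,"dy":0,"dz":-120,"spin":0},{"claw":70,"dx":0,"dy":0,"dz":-120,"spin":0},{"claw":70,"dx":0,"dy":0,"dz":-120,"spin":0}]'
python3 - <<'E'
from h import *
st,d=wrist("w5");C=cloud(d);z=C[...,2];r=np.linalg.norm(C[...,:2]-[.492,.0885],axis=-1)
print("chim top z (exp .094)",np.median(z[(r<.02)&(z>.085)]));print("flange z (exp .036)",np.median(z[(r>.03)&(r<.045)&(z>.03)&(z<.055)]))
k=(abs(z-.0815)<.004)&(C[...,1]>.14)&(C[...,1]<.22)&(abs(C[...,0]-.47)<.03);q=C[k];v,u=np.where(k)
print("knob",q.mean(0),k.sum(),u.min(),u.max(),v.min(),v.max(),cv2.minAreaRect((q[:,:2]*1000).astype(np.float32)))
p=q[:,:2].mean(0)-[.492,.0885];print("jig y bearing",np.degrees(np.arctan2(p[1],p[0])),"dist",np.linalg.norm(p))
move(st,q[:,:2].mean(0),.15,np.radians(12.5))
E
```

```text
time: 12.22
position: [0.4924, 0.0892, 0.072]
tool_rot: [1.721, 2.628, -0.001]
ft_force: [-4.3, -0.9, 5.7]
grip_width: 0.337
grip_force: 35.0
time: 13.55
position: [0.4919, 0.0891, 0.1912]
tool_rot: [-1.721, -2.628, 0.001]
ft_force: [-0.0, 0.4, -0.7]
grip_width: 0.804
grip_force: 0.0
chim top z (exp .094) 0.09419397219336101
flange z (exp .036) 0.03639961761374921
knob [0.46996643 0.18474784 0.08148757] 471 288 311 83 107 ((470.0674743652344, 184.94227600097656), (17.84064292907715, 18.00945472717285), 12.264923095703125)
jig y bearing 102.89427109781285 dist 0.09873765390297401
tool x,y,z
 [[-0.4, 0.917, -0.0], [0.917, 0.4, -0.001], [-0.001, -0.0, -1.0]] 
 d [96.5 18.2 41.2] spin(about tool z) 11.08
```

View pics/w5.png

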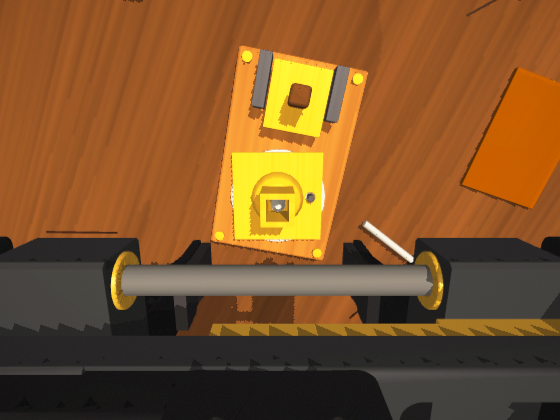

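The cap is flush: flange top at 36.4 mm, chimney top at 94.2 mm, and the pin visible in its hole at (311,198). The knob at (300,96) maps to (0.470, 0.185), with jig yaw 12.3°.

```bash
python3 -m jog '[{"claw":50,"dx":30,"dy":6,"dz":0,"spin":5},{"claw":50,"dx":65,"dy":12,"dz":0,"spin":11.2},{"claw":50,"dx":96.5,"dy":18.2,"dz":10,"spin":11.2},{"claw":50,"dx":96.5,"dy":18.2,"dz":45,"spin":11.2},{"claw":50,"dx":96.5,"dy":18.2,"dz":75,"spin":11.2},{"claw":50,"dx":96.5,"dy":18.2,"dz":86,"spin":11.2},{"claw":50,"dx":96.5,"dy":18.2,"dz":86,"spin":11.2},{"claw":50,"dx":96.5,"dy":18.2,"dz":86,"spin":11.2},{"claw":50,"dx":96.5,"dy":18.2,"dz":86,"spin":11.2}]'
python3 - <<'E'
from h import *
from bench import get_state
move(get_state(),(.470,.1849),.071,np.radians(12.3))
E
```

```text
time: 14.35
position: [0.4715, 0.1851, 0.1068]
tool_rot: [1.969, 2.447, 0.003]
ft_force: [0.2, 0.2, -0.3]
grip_width: 0.575
grip_force: 0.0
tool x,y,z
 [[-0.214, 0.977, 0.0], [0.977, 0.214, 0.002], [0.002, 0.001, -1.0]] 
 d [ 0.1 -1.6 35.8] spin(about tool z) 0.03
```

```bash
python3 -m jog '[{"claw":50,"dx":0,"dy":-1.3,"dz":15,"spin":0},{"claw":50,"dx":0,"dy":-1.3,"dz":30,"spin":0},{"claw":50,"dx":0,"dy":-1.3,"dz":36,"spin":0},{"claw":50,"dx":0,"dy":-1.3,"dz":36,"spin":0},{"claw":50,"dx":0,"dy":-1.3,"dz":36,"spin":0},{"claw":10,"dx":0,"dy":-1.3,"dz":36,"spin":0},{"claw":10,"dx":0,"dy":-1.3,"dz":36,"spin":0},{"claw":10,"dx":0,"dy":-1.3,"dz":36,"spin":0},{"claw":10,"dx":0,"dy":-1.3,"dz":36,"spin":0},{"claw":10,"dx":0,"dy":-1.3,"dz":36,"spin":0},{"claw":10,"dx":0,"dy":-1.3,"dz":36,"spin":0},{"claw":10,"dx":0,"dy":-1.3,"dz":36,"spin":0},{"claw":10,"dx":0,"dy":-1.3,"dz":36,"spin":0}]' 15
```

```text
time: 15.43
position: [0.4691, 0.1847, 0.0695]
tool_rot: [-1.969, -2.448, 0.0]
ft_force: [0.1, -0.1, 0.5]
grip_width: 0.134
grip_force: 0.0
```

The opening of 11.7 mm with no grip force doesn't fit an 18 mm knob, so I'll look.

Run:
```python
from h import *
from bench import get_image,get_state
print(get_state()["grip_width"],get_state()["grip_force"])
st,d=wrist("w6");s=get_image("scene");np.savez("s6.npz",**s)
a=cv2.resize(s["frame"][190:290,240:373,::-1],(400,300),interpolation=cv2.INTER_CUBIC)
b=cv2.resize(d["frame"][:,:,::-1],(400,300));cv2.imwrite("pics/c6.png",np.hstack([a,b]))
```

```text
0.1335453694521343 0.0
```

View pics/c6.png

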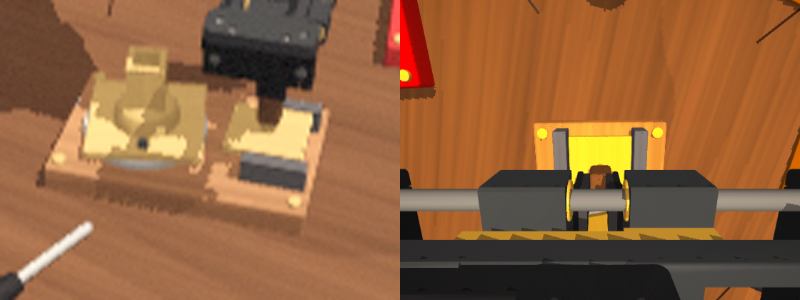

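The wrist half shows the brown knob at about (598,175), seemingly just ahead of or between the fingers. I'll measure it with depth.

Run:
```python
from h import *
from bench import get_state
print(get_state()["position"])
for n in ("w5","w6"):
    d=dict(np.load(n+".npz"));C=cloud(d);hsv=cv2.cvtColor(d["frame"],cv2.COLOR_RGB2HSV)
    m=(hsv[...,0]<14)&(hsv[...,1]>90)&(hsv[...,2]<130)&(abs(C[...,0]-.47)<.025)&(C[...,1]>.14)&(C[...,1]<.23)
    q=C[m&(C[...,2]>.05)];v,u=np.where(m&(C[...,2]>.05))
    print(n,len(q),q.min(0),q.max(0),u.min(),u.max(),v.min(),v.max());t=q[q[:,2]>.078];print(" top",len(t),t.mean(0) if len(t) else "",t.min(0) if len(t) else "",t.max(0) if len(t) else "")
    M=np.linalg.inv(d["T"]@np.linalg.inv(d["mount"])); 
    if len(t): print(" tool",(M[:3,:3]@t.mean(0)+M[:3,3]))
    # plate nose & height
    y=C[(hsv[...,0]>20)&(hsv[...,0]<35)&(abs(C[...,2]-.0455)<.003)];p=(y[:,:2]-[.492,.0885])@np.array([-.214,.977]);print(" plate",len(y),np.percentile(p,[1,99]))
d=dict(np.load("w6.npz"));cv2.imwrite("pics/c7.png",cv2.resize(d["frame"][160:340,190:370,::-1],(600,600),interpolation=cv2.INTER_CUBIC))
```

```text
[0.46917189 0.1846796  0.06950276]
w5 105 [0.46094001 0.15169646 0.07338164] [0.47904674 0.19317236 0.36820873] 72 545 73 334
 top 99 [0.46907927 0.17485618 0.13296124] [0.46094001 0.15169646 0.07803046] [0.47904674 0.19317236 0.36820873]
 tool [0.08776327 0.01339415 0.05819927]
 plate 3278 [0.02051146 0.12936397]
w6 525 [0.46030301 0.18016581 0.05912341] [0.49495328 0.21101313 0.19781237] 266 445 232 402
 top 241 [0.47076612 0.18923039 0.08936284] [0.4605381  0.18016581 0.07801318] [0.49495328 0.21101313 0.19781237]
 tool [ 0.00408194  0.00255196 -0.01988238]
 plate 4166 [0.09002201 0.12990713]
```

View pics/c7.png

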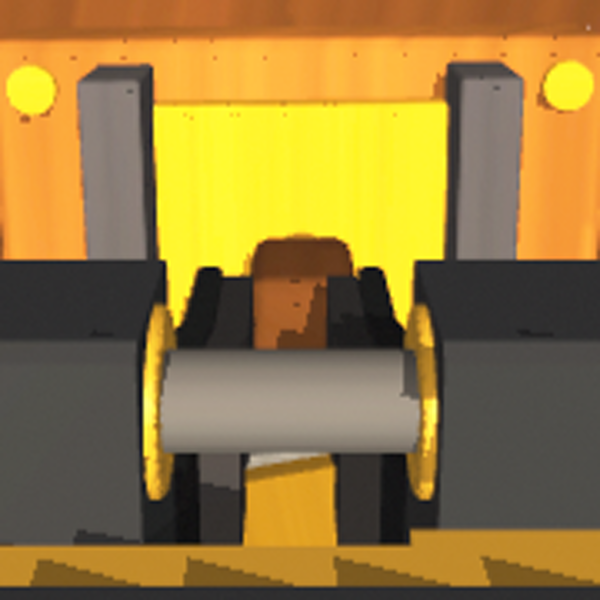

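Run:
```python
from h import *
d=dict(np.load("w6.npz"));Tc=cloud(d,d["mount"])*1000;C=cloud(d)*1000
for u,v in [(277,253),(280,238),(277,246),(277,262),(270,250),(285,250),(262,246),(292,246),(258,255),(297,255),(258,243),(301,243),(277,305)]: print((u,v),d["frame"][v,u],"tool",Tc[v,u].round(1),"z world",C[v,u,2].round(1))
for v in (238,246,253): print(v,[f"{Tc[v,u,1]:.0f}/{Tc[v,u,2]:.0f}" for u in range(250,306,3)])
```

```text
(277, 253) [172  97  41] tool [  3.8  -1.  -12.1] z world 81.6
(280, 238) [100  58  28] tool [ 8.8  0.7 -2. ] z world 71.4
(277, 246) [168  94  42] tool [  7.9  -1.  -12.4] z world 81.8
(277, 262) [98 58 28] tool [ -1.6  -1.  -11.8] z world 81.3
(270, 250) [172  96  42] tool [  5.6  -4.7 -12.5] z world 82.0
(285, 250) [102  59  28] tool [  5.4   3.3 -11.9] z world 81.3
(262, 246) [43 40 38] tool [ 10.4  -8.7 -19.4] z world 88.8
(292, 246) [44 42 40] tool [ 10.6   6.7 -19.8] z world 89.3
(258, 255) [44 40 39] tool [ 11.  -10.  -33.2] z world 102.7
(297, 255) [29 28 28] tool [ 11.    8.4 -33. ] z world 102.5
(258, 243) [43 40 39] tool [ 11.  -10.9 -16.4] z world 85.9
(301, 243) [26 26 25] tool [ 12.3  11.3 -20.1] z world 89.6
(277, 305) [225 163  36] tool [-54.   -0.9  33.5] z world 36.0
238 ['-19/24', '-17/24', '-15/23', '-13/24', '-11/24', '-9/24', '-6/-0', '-4/-2', '-3/-2', '-1/-2', '1/-2', '2/-2', '4/-2', '6/-4', '8/-1', '10/3', '13/24', '15/23', '17/24']
246 ['-14/-24', '-13/-24', '-12/-20', '-10/-21', '-9/-19', '-7/-19', '-6/-11', '-4/-12', '-3/-13', '-1/-12', '1/-12', '2/-12', '4/-12', '5/-20', '7/-20', '8/-20', '9/-25', '11/-24', '12/-24']
253 ['-14/-34', '-12/-34', '-11/-30', '-10/-30', '-8/-30', '-7/-23', '-6/-12', '-4/-12', '-3/-12', '-1/-12', '1/-14', '2/-12', '4/-13', '5/-30', '6/-30', '8/-31', '9/-30', '10/-35', '12/-34']
```

```bash
python3 -m jog '[{"claw":10,"dx":0,"dy":0,"dz":0,"spin":0},{"claw":10,"dx":0,"dy":0,"dz":0,"spin":0},{"claw":10,"dx":0,"dy":0,"dz":0,"spin":0}]'
```

```text
time: 15.78
position: [0.4691, 0.1847, 0.0695]
tool_rot: [-1.969, -2.448, 0.0]
ft_force: [-0.6, -0.6, 0.3]
grip_width: 0.116
grip_force: 0.0
```

Depth settles it. The knob top is at tool z −12, while the lowest finger points in the wrist view are at about tool z −15, and the scene crop shows the knob below the fingers. They closed above the knob. I'll open and lower in steps, watching the force.

```bash
python3 -m jog '[{"claw":45,"dx":0,"dy":0,"dz":0,"spin":0},{"claw":45,"dx":0,"dy":0,"dz":0,"spin":0},{"claw":45,"dx":0,"dy":0,"dz":0,"spin":0},{"claw":45,"dx":0,"dy":0,"dz":0,"spin":0},{"claw":45,"dx":0,"dy":0.8,"dz":0,"spin":0},{"claw":45,"dx":0,"dy":0.8,"dz":0,"spin":0},{"claw":45,"dx":0,"dy":0.8,"dz":3,"spin":0},{"claw":45,"dx":0,"dy":0.8,"dz":6,"spin":0},{"claw":45,"dx":0,"dy":0.8,"dz":8,"spin":0},{"claw":45,"dx":0,"dy":0.8,"dz":8,"spin":0}]'
python3 - <<'E'
from h import *
from bench import get_image
st,d=wrist("w7");Tc=cloud(d,d["mount"])*1000
hsv=cv2.cvtColor(d["frame"],cv2.COLOR_RGB2HSV)
m=(hsv[...,2]<70)&(abs(Tc[...,1])<45)&(abs(Tc[...,0])<14)&(Tc[...,2]>-45)&(Tc[...,2]<30)
q=Tc[m];print(len(q),"dark finger pts z pct",np.percentile(q[:,2],[50,90,99,100]))
for a in range(-42,43,6):
    s=q[(q[:,1]>=a)&(q[:,1]<a+6)]
    if len(s): print(a,len(s),s[:,2].max().round(1),s[:,0].min().round(1),s[:,0].max().round(1))
s=get_image("scene");C=cloud(s)*1000;h2=cv2.cvtColor(s["frame"],cv2.COLOR_RGB2HSV)
m=(h2[...,2]<60)&(h2[...,1]<120)&(abs(C[...,0]-470)<45)&(abs(C[...,1]-190)<30)&(C[...,2]>48)&(C[...,2]<140);print("scene finger min z world",np.sort(C[m][:,2])[:15].round(1),st["position"])
E
```

```text
time: 16.62
position: [0.4694, 0.1847, 0.0608]
tool_rot: [-1.968, -2.447, 0.002]
ft_force: [0.2, -0.7, -0.6]
grip_width: 0.515
grip_force: 0.0
1292 dark finger pts z pct [-29.10525926  16.18800554  27.77791886  29.11255056]
-36 127 -13.3 11.6 12.8
-30 411 29.1 -12.3 13.8
-24 123 -14.2 -8.1 11.3
18 231 -15.5 -8.1 11.5
24 317 -14.9 10.2 12.9
30 81 26.0 -3.4 13.9
36 2 14.8 -1.3 -0.1
scene finger min z world [75.5 77.3 78.2 78.4 78.8 79.5 79.6 80.2 80.9 80.9 80.9 81.  82.2 82.3
 82.4] [0.46941833 0.18468679 0.06080468]
```

Both cameras agree that the fingertips end about 15 mm behind the reported TCP, at z ≈ 0.0755 now. Lowering another 15 mm puts them at 0.060, still above the plate and guides at 0.046.

```bash
python3 -m jog '[{"claw":45,"dx":0,"dy":0,"dz":3,"spin":0},{"claw":45,"dx":0,"dy":0,"dz":6,"spin":0},{"claw":45,"dx":0,"dy":0,"dz":7,"spin":0},{"claw":45,"dx":0,"dy":0,"dz":7,"spin":0}]'
python3 -m jog '[{"claw":45,"dx":0,"dy":0,"dz":3,"spin":0},{"claw":45,"dx":0,"dy":0,"dz":6,"spin":0},{"claw":45,"dx":0,"dy":0,"dz":8,"spin":0},{"claw":45,"dx":0,"dy":0,"dz":8,"spin":0},{"claw":5,"dx":0,"dy":0,"dz":8,"spin":0},{"claw":5,"dx":0,"dy":0,"dz":8,"spin":0},{"claw":5,"dx":0,"dy":0,"dz":8,"spin":0},{"claw":5,"dx":0,"dy":0,"dz":8,"spin":0},{"claw":5,"dx":0,"dy":0,"dz":8,"spin":0},{"claw":5,"dx":0,"dy":0,"dz":8,"spin":0},{"claw":5,"dx":0,"dy":0,"dz":8,"spin":0},{"claw":5,"dx":0,"dy":0,"dz":8,"spin":0},{"claw":5,"dx":0,"dy":0,"dz":8,"spin":0},{"claw":5,"dx":0,"dy":0,"dz":8,"spin":0}]' 15
```

```text
time: 17.05
position: [0.4696, 0.1847, 0.0541]
tool_rot: [-1.969, -2.448, 0.001]
ft_force: [-0.6, -0.3, -0.6]
grip_width: 0.52
grip_force: 0.0
time: 18.22
position: [0.4714, 0.1852, 0.0468]
tool_rot: [1.968, 2.447, 0.004]
ft_force: [5.7, 1.1, -4.0]
grip_width: 0.203
grip_force: 15.0
```

The knob is gripped at 17.7 mm. I'll relieve the 2 mm side load while sliding along jig −y, which is tool −x.

```bash
python3 -m jog '[{"claw":5,"dx":0,"dy":1,"dz":0,"spin":0},{"claw":5,"dx":0,"dy":2,"dz":0,"spin":0},{"claw":5,"dx":-2,"dy":2,"dz":0,"spin":0},{"claw":5,"dx":-4,"dy":2,"dz":0,"spin":0},{"claw":5,"dx":-6,"dy":2,"dz":0,"spin":0},{"claw":5,"dx":-8,"dy":2,"dz":0,"spin":0},{"claw":5,"dx":-10,"dy":2,"dz":0,"spin":0},{"claw":5,"dx":-10,"dy":2,"dz":0,"spin":0}]'
python3 -m jog '[{"claw":5,"dx":-2,"dy":0,"dz":0,"spin":0},{"claw":5,"dx":-4,"dy":0,"dz":0,"spin":0},{"claw":5,"dx":-6,"dy":0,"dz":0,"spin":0},{"claw":5,"dx":-8,"dy":0,"dz":0,"spin":0},{"claw":5,"dx":-10,"dy":0,"dz":0,"spin":0},{"claw":5,"dx":-12,"dy":0,"dz":0,"spin":0},{"claw":5,"dx":-14,"dy":0,"dz":0,"spin":0},{"claw":5,"dx":-16,"dy":0,"dz":0,"spin":0},{"claw":5,"dx":-16,"dy":0,"dz":0,"spin":0},{"claw":5,"dx":-16,"dy":0,"dz":0,"spin":0}]'
```

```text
time: 18.88
position: [0.4737, 0.1751, 0.0467]
tool_rot: [-1.969, -2.448, 0.002]
ft_force: [-2.4, 0.3, 5.2]
grip_width: 0.21
grip_force: 15.0
time: 19.72
position: [0.4773, 0.1594, 0.0467]
tool_rot: [1.969, 2.448, -0.002]
ft_force: [-2.1, 0.6, 5.4]
grip_width: 0.207
grip_force: 15.0
```

```bash
python3 -m jog '[{"claw":5,"dx":-1,"dy":0,"dz":0,"spin":0},{"claw":5,"dx":-2,"dy":0,"dz":0,"spin":0},{"claw":5,"dx":-3,"dy":0,"dz":0,"spin":0},{"claw":5,"dx":-4,"dy":0,"dz":0,"spin":0},{"claw":5,"dx":-5,"dy":0,"dz":0,"spin":0},{"claw":5,"dx":-6,"dy":0,"dz":0,"spin":0},{"claw":5,"dx":-6,"dy":0,"dz":0,"spin":0},{"claw":5,"dx":-6,"dy":0,"dz":0,"spin":0}]'
```

```text
time: 20.38
position: [0.4783, 0.1548, 0.0467]
tool_rot: [-1.968, -2.448, -0.0]
ft_force: [-2.4, 3.3, 5.5]
grip_width: 0.2
grip_force: 15.0
```

End stop felt (travel about 31 mm, side force up). I'll release, lift and check.

```bash
python3 -m jog '[{"claw":45,"dx":0,"dy":0,"dz":0,"spin":0},{"claw":45,"dx":0,"dy":0,"dz":0,"spin":0},{"claw":45,"dx":0,"dy":0,"dz":0,"spin":0},{"claw":45,"dx":0,"dy":0,"dz":0,"spin":0},{"claw":45,"dx":0,"dy":0,"dz":0,"spin":0},{"claw":45,"dx":0,"dy":0,"dz":0,"spin":0},{"claw":45,"dx":0,"dy":0,"dz":-5,"spin":0},{"claw":45,"dx":0,"dy":0,"dz":-25,"spin":0},{"claw":45,"dx":0,"dy":0,"dz":-60,"spin":0},{"claw":45,"dx":0,"dy":0,"dz":-100,"spin":0},{"claw":45,"dx":-40,"dy":0,"dz":-130,"spin":0},{"claw":45,"dx":-80,"dy":0,"dz":-150,"spin":0},{"claw":45,"dx":-110,"dy":0,"dz":-150,"spin":0},{"claw":45,"dx":-120,"dy":0,"dz":-150,"spin":0},{"claw":45,"dx":-120,"dy":0,"dz":-150,"spin":0},{"claw":45,"dx":-120,"dy":0,"dz":-150,"spin":0},{"claw":45,"dx":-120,"dy":0,"dz":-150,"spin":0}]'
python3 - <<'E'
from h import *
st,d=wrist("w8");C=cloud(d);z=C[...,2];a=np.array([.492,.0885]);P=(C[...,:2]-a)@np.array([[.977,-.214],[.214,.977]]);r=np.linalg.norm(P,axis=-1)
print("chim z",np.median(z[(r<.02)&(z>.085)]),"flange z",np.median(z[(r>.03)&(r<.045)&(z>.03)&(z<.041)]))
k=(abs(z-.0815)<.004)&(P[...,1]>.04)&(P[...,1]<.13)&(abs(P[...,0])<.03);print("knob jig xy",P[k].mean(0),k.sum(),"-> joint",.1-P[k].mean(0)[1])
E
```

```text
time: 21.8
position: [0.504, 0.0384, 0.1963]
tool_rot: [-1.966, -2.449, -0.0]
ft_force: [-0.1, 0.9, -0.6]
grip_width: 0.515
grip_force: 0.0
chim z 0.37337188583729863 flange z 0.036408408078326016
knob jig xy [-0.00067654  0.06750351] 486 -> joint 0.03249648825872997
```

Keeper joint ≈ 0.032, flange top at 36.4 mm (flush), nothing touched. Handing in.

```bash
python3 -c "
from bench import *
print(close_job())"
```

```text
the job is handed in; nothing more can be done
None
```

The cap is flush on the jig over its shaft and pin, the keeper measures fully in (about 0.032 m), and the job was handed in at about 22 s; no verdict came back.

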